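# Show a jar's base to the phone for a crack check

### The job

Set the lamp for the video call: turn the dimmer knob on its base until the white pointer stands at 7 on the ten-step scale. Then pick up the tall glass jar that has its twist cap on and hold it up to the phone on the stand, cap end away and underside square to the front lens, centred on the lens and about 16 cm from it, so the person on the call can look for cracks in the base. Finish still holding the jar there, steady and in mid-air, with the phone and the other two jars left as they stood.

Things in the scene. Friction and masses are not known exactly. Their poses are not given: they have to be found in the camera images.
- lamp: Desk lamp, fixed; place, yaw and side (left or right) vary. Grey base 200 x 110 x 26 mm; origin at the centre of its underside, z up, x along the 200 mm to the stem end (away from the robot). Knob axis upright at x = -45 mm, y = 0. Thin stem from x = +80 mm, leaning away to x = +148, 285 mm up; round head, radius 58 mm, spans x = +95 to +195 mm, 250 to 360 mm above the ledge.
- dimmer (a joint): Knob angle (rad): 0 at tick 0, growing clockwise seen from above to 4.712 at tick 10 (stop); tick 7 = 3.299. Scale: 11 white ticks on the base, 29 to 40 mm from the axis, 27 degrees apart, 0, 5 and 10 longer, no numerals; tick 5 lies towards the stem. Pointer direction = lamp's +x turned anticlockwise by (2.356 - value). Friction 0.03 N m; stays where left.
- dimmer_top (a point): Centre of the knob's top, 58 mm above the ledge; x axis level along the bar to the pointer end, z up. Knob: black disc, radius 24 mm, 8 mm thick, on the base, with an upright bar grip 44 mm long, 14 mm thick, 24 mm tall (34 to 58 mm above the ledge), pinched across its 14 mm. A white line along one half of its top and down that end is the pointer.
- jar: The jar to show: clear empty glass, steel twist cap on, 116 mm tall, about 0.24 kg, loose, upright. Origin at the centre of its underside, z up its axis. Glass body 62 mm in diameter, straight from the base to 94 mm, then a shoulder; ribbed cap 55 mm in diameter from 102 to 116 mm. Grip it across the body about 80 mm above the base. Which of the three jar places it has varies.
- jar_cap (a point): Centre of the top of the jar's cap, 116 mm above the origin along the jar's z.
- lens (a point): The phone's front lens, a small disc on the screen's centre line 8 mm from its upper, far end, about 136 mm above the ledge. z axis: its line of sight, square to the screen, towards the robot and up, 44 to 57 degrees above level (tilt varies); x axis: up along the phone; y axis: level. Phone 156 x 75 x 8.5 mm, lower end about 35 mm above the ledge.
- phone_stand: Folding aluminium phone stand fixed to the ledge, base plate 115 x 85 x 8 mm; origin at the centre of its underside, z up, x pointing away from the side that the screen faces. Its place and yaw vary. The phone is hinged on it across the middle of its back, stiffly, 85 mm above the origin.
- open_jar: Bystander, loose: a clear glass jar like the one to show, 62 mm in diameter and 110 mm tall, but without a cap (bare threaded neck 50 mm in diameter). Origin at the centre of its underside, z up.
- squat_jar: Bystander, loose: a low wide glass jar with a steel cap, 80 mm in diameter and 70 mm tall. Origin at the centre of its underside, z up.
- peg_crate: Bystander, fixed: slatted wooden crate of wooden clothes pegs, 240 (x) x 150 (y) x 104 mm high. Origin at the centre of its underside, z up. It stands on the side of the ledge where the lamp is not.
Not all that is in view belongs to the job. What is shaped like the jar but green is not meant.

How it is judged:
By the outcome, as a careful person would: the job done as asked, in the order asked, and still so for the second after the job is handed in, while the arm keeps its last pose, push and grip.
It also fails if it takes over 67 s, if anything falls off the work surface, if the arm or the gripper's body presses on something with over 40 N, if the wrist force passes 120 N, or if a joint passes its speed limit or range.

### The arm

A 7-joint arm with a two-finger parallel gripper is mounted at the origin on the work surface. World frame = base frame: x ahead of the robot, y to its left, z up, the work surface at z = 0. Lengths are in m, angles in degrees, forces in N, time in s.
With the tool pointing down it reaches from about 0.425 to 0.875 m from the base axis. Payload 4.7 kg.
Tool frame: the origin (TCP) lies midway between the tips of the shut fingers; the grasp point (between the pads) lies 19 mm behind it; z points along the fingers, x is the direction in which the jaws open and shut, and the axes are right-handed (so a half turn about z gives the same grasp; the last joint's range is limited). The gripper opens to 87 mm and grips with 3 to 60 N. Pads are 19 mm wide; open, the fingers measure 117 mm over their backs; the gripper's body (75 mm by 190 mm) begins 51 mm behind the grasp point.
Start: joints at [-69.494, 18.392, -4.016, 83.108, 1.295, 78.541, -3.26], TCP at [0.219, 0.612, 0.223] pointing down, gripper open.
Joint ranges: [-163.93, 163.93], [-17.29, 119.83], [-79.2, 71.16], [3.27, 140.29], [-89.18, 269.18], [5.43, 117.66], [-154.24, 154.24]. Speed limits (degrees/s): [147.25, 147.25, 180, 180, 180, 180, 180].

### API

Orientations are given as [roll, pitch, yaw] about the fixed x, y, z axes, in that order (R = Rz(yaw) Ry(pitch) Rx(roll)).
In Python, from cell import telemetry, optics, env gives the robot as it stands.
- The arm moves only by the tool arm_command, never from a script. Its arguments are lists of equal length, an entry for each row: "translation": the shift along the tool's x, y, z in cm, a list of three; "twist": the turn about the tool's z in degrees. In form: {"translation": [[x, y, z], ...], "twist": [twist, ...]}. A call has 1 to 10 rows; each row shifts and turns the pose as measured when the row begins, along the tool's axes as they then stand; what a row does not reach is not made up. A row lasts 1/8 s, in which the tool goes at most 62.5 mm and 10.7 degrees, less where a joint would pass 70% of its speed; a pose out of reach is approached as far as the arm can. A call is refused whole if a number of a shift passes 6.25 or a number of a turn 10.7, either way. A call with a gripper value outside its range is refused whole. "grip" is the opening in per cent of the stroke, from 0 (shut) to 100 (fully open), set as the call begins (left out, the last holds). The fingers move at their own pace and stop on an object; "force" is the grip in N (left out, the last holds). Time passes only in rows, so rows that do not move let the fingers close. It gives the time, the measured TCP pose, the force and the opening at its end, in the units of the state.
- telemetry.get_obs(): the state, without advancing time (a new reading comes with each control period).
- optics.read_camera(name): name is "scene" or "top" or "wrist"; returns a dict with "img" (480x640x3 uint8, blue, green, red), "fx", "fy", "cx", "cy" (pixels), "extrinsics" (4x4, takes a point from camera to world coordinates); the wrist camera has in their place "hand_eye" (4x4, takes a point from camera to tool coordinates, whose origin is the TCP and whose axes are the tool frame's). Camera axes: x right, y up, looking along -z (the intrinsics and any distortion apply to the point x, -y, -z); pixel columns grow to the right and rows downward; lengths in m; the calibration is good to about 2 mm. A picture is of the moment at which its call begins: read the wrist's pose just before it. There is no depth.
- env.sign_off(): hands the job in, once; it reports no verdict.
The state is a dict: "time_s": time; "qpos": joint angles; "joint_velocities": joint speeds; "effort": joint torques, N m; "tool_pos": TCP position; "tool_rot": TCP orientation; "force": force on the tool from outside, world axes, zero at the start; "wrist_torque": the same for the moment, N m; "grip_width": finger opening in m.
Only numpy, scipy, OpenCV 4.12 (cv2) and the standard library are available. Lean on these libraries where they do the work, as an engineer would, in place of code of your own. Each camera call takes 0.05 s, during which the arm holds its last target. There are 200 camera calls.

## Working session

There is one attempt and no reset: what is moved stays moved. The work goes in short steps, Python scripts to look and compute and a tool call to move; the robot and the scene stay as the last step left them, time stands still between calls to the robot, and variables do not carry over. Pictures are saved under pics/ and viewed, about 8 in all and at most 12, crops included, and the job is handed in when it is done.

Besides the shell and the picture viewer there is one more tool, called after ">>>" as name([rows], argument=value, ...), one row to a line, values as JSON. arm_command: Moves the arm, as the interface text tells. Its arguments: {"type":"object","properties":{"translation":{"type":"array","items":{"type":"array","items":{"type":"number"}}},"twist":{"type":"array","items":{"type":"number"}},"grip":{"type":"number"},"force":{"type":"number"}},"required":["translation","twist"]}

```bash
ls; mkdir -p pics
python3 - <<'E'
from cell import telemetry, optics, env
import cv2,numpy as np
print(telemetry.get_obs())
for n in("scene","top"):
    c=optics.read_camera(n);cv2.imwrite(f"pics/{n}0.png",c["img"])
    print(n,c["fx"],c["fy"],c["cx"],c["cy"],np.round(c["extrinsics"],4).tolist(),[k for k in c])
c=optics.read_camera("wrist");print({k:c[k] for k in c if k!="img"})
E
```

```text
pics
{'time_s': 0.0, 'qpos': array([-69.49321408,  18.43657276,  -4.01596101,  83.17381793,
         1.29555023,  78.53969838,  -3.25998661]), 'joint_velocities': array([ 0.00354401, -0.01645606,  0.00853507, -0.00356061,  0.03839706,
       -0.09033073,  0.01078688]), 'effort': array([ 1.71232268e-04, -4.91296613e+01, -4.03988706e-01, -3.12518191e+01,
       -6.39714953e-02,  4.39231354e-02,  1.63482664e-04]), 'tool_pos': array([0.21896561, 0.61143745, 0.22149925]), 'tool_rot': array([1.79993918e+02, 1.04816699e-01, 7.03034648e+01]), 'force': array([-0.25039645,  0.51193543, -1.17325985]), 'wrist_torque': array([-0.01590839,  0.02984263,  0.00717577]), 'grip_width': 0.08727187284701646}
scene 453.0882354999418 453.0882354999418 313.27399253518934 239.97453270834777 [[0.3017, -0.7036, 0.6434, 1.1688], [0.9533, 0.2139, -0.213, -0.2008], [0.0122, 0.6777, 0.7353, 0.8124], [0.0, 0.0, 0.0, 1.0]] ['img', 'fx', 'fy', 'cx', 'cy', 'extrinsics']
top 567.6093330547931 567.6093330547931 318.09109915432975 242.37851365150257 [[-0.0002, 0.9944, -0.1059, 0.42], [-1.0, 0.0007, 0.009, -0.0042], [0.009, 0.1059, 0.9943, 1.3407], [0.0, 0.0, 0.0, 1.0]] ['img', 'fx', 'fy', 'cx', 'cy', 'extrinsics']
{'fx': 359.46876339233717, 'fy': 359.46876339233717, 'cx': 320.8806954967206, 'cy': 238.9006269740877, 'hand_eye': array([[ 9.99999663e-01, -8.21447471e-04,  5.19873180e-06,
        -4.85607312e-04],
       [-7.94821845e-04, -9.69146548e-01, -2.46483947e-01,
        -6.67740280e-02],
       [ 2.07511948e-04,  2.46483860e-01, -9.69146874e-01,
        -1.62073962e-01],
       [ 0.00000000e+00,  0.00000000e+00,  0.00000000e+00,
         1.00000000e+00]])}
```

View pics/scene0.png

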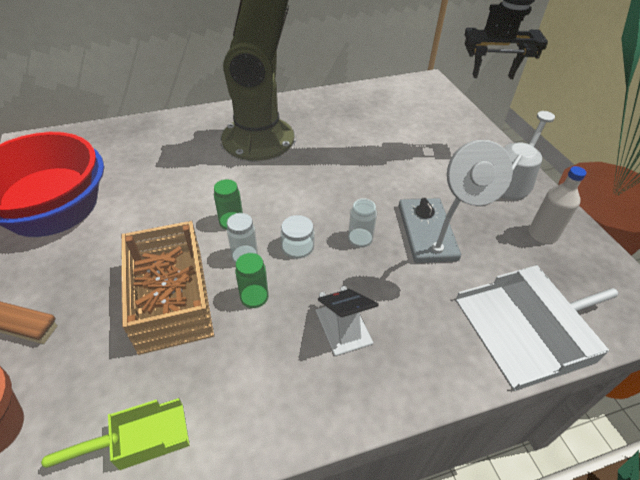

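View pics/top0.png

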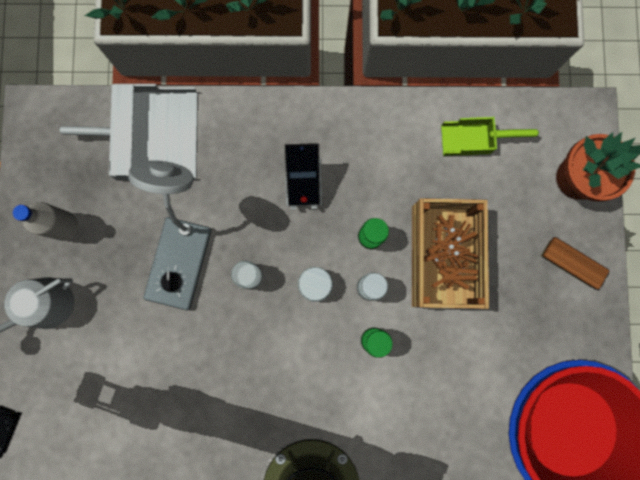

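The scene image shows the capped jar probably at (240,238), between two green decoys. The squat jar is at (297,235), the open jar at (362,222), the lamp knob at (424,208) and the phone at (348,303). In the top view the knob is at (171,281), the phone at (303,175) and the jars at (246,275), (315,284) and (373,287). I'll zoom in to be sure.

```bash
cat > h.py <<'E'
import numpy as np,cv2
from scipy.spatial.transform import Rotation as R
from cell import telemetry, optics
def tool():
    o=telemetry.get_obs();T=np.eye(4);T[:3,:3]=R.from_euler('xyz',o['tool_rot'],degrees=True).as_matrix();T[:3,3]=o['tool_pos'];return T
def cam(n):
    T=tool();c=optics.read_camera(n)
    c['E']=c['extrinsics'] if n!='wrist' else T@c['hand_eye'];return c
def ray(c,u,v):
    d=np.array([(u-c['cx'])/c['fx'],-(v-c['cy'])/c['fy'],-1]);d=c['E'][:3,:3]@d
    return c['E'][:3,3],d/np.linalg.norm(d)
def onz(c,u,v,z):
    o,d=ray(c,u,v);return o+d*(z-o[2])/d[2]
def proj(c,p):
    q=np.linalg.inv(c['E'])@np.append(p,1);return c['cx']-c['fx']*q[0]/q[2],c['cy']+c['fy']*q[1]/q[2]
def tri(a,b):
    A=0;B=0
    for o,d in(a,b):
        P=np.eye(3)-np.outer(d,d);A=A+P;B=B+P@o
    p=np.linalg.solve(A,B);return p,[np.linalg.norm((np.eye(3)-np.outer(d,d))@(p-o)) for o,d in(a,b)]
E
python3 - <<'E'
from h import *
s=cam('scene');t=cam('top');w=cam('wrist')
r=lambda im,x,y,w,h,k:cv2.resize(im[y:y+h,x:x+w],None,fx=k,fy=k,interpolation=cv2.INTER_CUBIC)
a=r(s['img'],200,165,200,150,2);b=r(s['img'],300,270,100,75,4);cc=r(t['img'],260,130,100,75,4);d=r(t['img'],135,205,133,100,3)[:300,:400]
cv2.imwrite('pics/mix.png',np.vstack([np.hstack([a,d]),np.hstack([b,cc])]))
for n,u,v,z in(("left",246,275,.11),("mid",315,284,.07),("right",373,287,.116),("knob",171,281,.05),("phone top",302,146,.136),("phone bot",304,204,.035)):print(n,onz(t,u,v,z).round(3))
# lamp base mask
hs=cv2.cvtColor(t['img'],cv2.COLOR_BGR2HSV);print(hs[290,158],hs[235,200],hs[320,200])
cv2.imwrite('pics/w0.png',w['img'])
E
```

```text
Traceback (most recent call last):
ValueError: all the input array dimensions except for the concatenation axis must match exactly, but along dimension 1, the array at index 0 has size 799 and the array at index 1 has size 800
```

Run:
```python
from h import *
s=cam('scene');t=cam('top');w=cam('wrist')
r=lambda im,x,y,w,h,k:cv2.resize(im[y:y+h,x:x+w],(400,300),interpolation=cv2.INTER_CUBIC)
a=r(s['img'],200,165,200,150,2);b=r(s['img'],300,270,100,75,4);cc=r(t['img'],260,130,100,75,4);d=r(t['img'],135,215,133,100,3)
cv2.imwrite('pics/mix.png',np.vstack([np.hstack([a,d]),np.hstack([b,cc])]))
for n,u,v,z in(("left",246,275,.11),("mid",315,284,.07),("right",373,287,.116),("knob",171,281,.05),("phone top",302,146,.136),("phone bot",304,204,.035)):print(n,onz(t,u,v,z).round(3))
hs=cv2.cvtColor(t['img'],cv2.COLOR_BGR2HSV);print(hs[290,158],hs[235,200],hs[320,200])
```

```text
left [0.48  0.141 0.11 ]
mid [ 0.462 -0.009  0.07 ]
right [ 0.454 -0.133  0.116]
knob [0.469 0.317 0.05 ]
phone top [0.759 0.02  0.136]
phone bot [0.649 0.017 0.035]
[ 87  15 151] [ 93  21 124] [ 23  16 145]
```

View pics/mix.png

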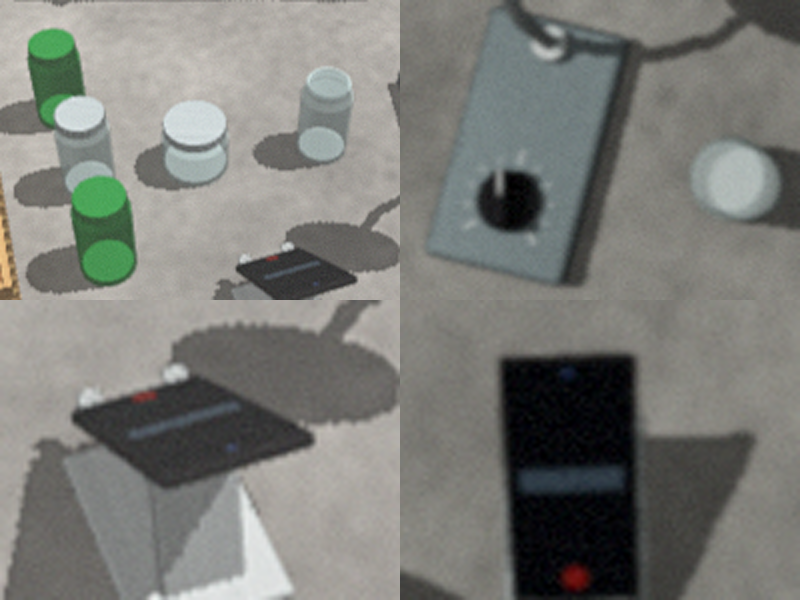

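The crops settle which jar is which. The capped tall jar is the right one, at top (373,287), standing between two green decoys. The open jar is the left one. The pointer stands at about tick 4, and the lens is the blue dot at the phone's far end (top view (302,148)). I'll move above the knob.

>>> arm_command([
  [-4.2, 4.35, 0],
  [-4.2, 4.35, 0],
  [-4.2, 4.35, 0],
  [-1.7, 5.1, 0],
  [-1.7, 5.1, 0],
  [-1.7, 5.1, 0],
  [-1.7, 5.1, 0],
  [0, 0, 0],
  [0, 0, 0],
  [0, 0, 0],
], twist=[0, 0, 0, 0, 0, 0, 0, -10, -10, -10], grip=60)

```text
time_s: 1.7
tool_pos: [0.4771, 0.3071, 0.2227]
tool_rot: [179.8, -0.1, 101.2]
force: [0.1, 0.0, -1.0]
grip_width: 0.0524
```

Run:
```python
from h import *
w=cam('wrist');o=telemetry.get_obs();print(o['time_s'],o['tool_pos'],o['tool_rot'],o['qpos'],o['grip_width'])
cv2.imwrite('pics/w1.png',w['img']);print(proj(w,np.array([.469,.317,.058])))
```

```text
1.75 [0.47699661 0.30722643 0.22272202] [ 1.79812440e+02 -1.38214093e-01  1.01533259e+02] [-43.79123284   8.04737469   9.24557431  95.75954158  -1.38299232
  76.07337355  67.22559072] 0.05227764938828705
(np.float64(333.21242752428594), np.float64(215.1882235760401))
```

View pics/w1.png

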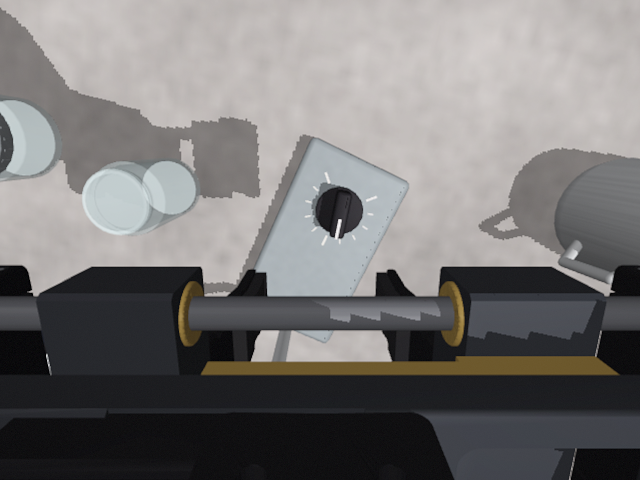

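The wrist view shows the knob disc at about (338,211), the pointer tip at (338,236) and the base's near corners at (313,137) and (407,185). Next I'll measure these.

Run:
```python
from h import *
w=cam('wrist');g=cv2.cvtColor(w['img'],cv2.COLOR_BGR2GRAY)
# disc: dark pixels
m=np.zeros_like(g);m[180:245,305:375]=(g[180:245,305:375]<70)*255
n,l,st,ce=cv2.connectedComponentsWithStats(m);i=1+np.argmax(st[1:,4]);print('dark',st[i],ce[i])
ww=((g>205)*255).astype(np.uint8);ww[:165]=0;ww[250:]=0;ww[:,:290]=0;ww[:,385:]=0
n,l,st,ce=cv2.connectedComponentsWithStats(ww)
T=[]
for j in range(1,n):
    if st[j,4]>5:
        zz=.058 if st[j,4]>55 else .027
        ys,xs=np.where(l==j);P=np.array([onz(w,x,y,zz)[:2] for x,y in zip(xs,ys)]);c=P.mean(0);d=np.linalg.svd(P-c)[2][0]
        print(st[j],ce[j].round(1),c.round(4),np.degrees(np.arctan2(d[1],d[0])).round(1))
for u,v in((313,137),(407,185)):print(onz(w,u,v,.026).round(4))
a=onz(w,313,137,.026)-onz(w,407,185,.026);print(np.degrees(np.arctan2(a[1],a[0]))+90)
```

```text
dark [ 315  187   48   51 1694] [338.38488784 210.11157025]
[325 173   5  10  26] [327.  177.5] [0.4387 0.3055] 31.2
[313 186   5   5  13] [315. 188.] [0.4512 0.2959] 56.6
[366 196  11   6  30] [371.1 198.6] [0.4503 0.3529] -56.7
[306 200   5   3  10] [308.  201.1] [0.4654 0.2916] -97.8
[367 213   6   3  12] [369.6 214.3] [0.4661 0.3551] 93.4
[305 215   6   2   9] [307.7 215.6] [0.4799 0.2941] 112.0
[335 220   6  20  51] [337.3 229. ] [0.4875 0.3264] 0.6
[311 227   5   5  11] [312.9 229.3] [0.4928 0.3021] -37.0
[362 226   5   4  10] [364.  227.5] [0.4805 0.3528] -112.9
[352 235   3   5  10] [353.  237.2] [0.4927 0.344 ] 37.5
[321 236   6   9  26] [323.7 240.2] [0.5018 0.3152] -14.7
[339 239   2   5   6] [339.2 240.8] [0.4993 0.3309] 7.8
[0.4039 0.2845 0.026 ]
[0.4301 0.3848 0.026 ]
-14.651322948758065
```

>>> arm_command([
  [1.77, -0.56, 0],
  [0, 0, 6],
  [0, 0, 5],
  [0, 0, 4],
  [0, 0, 2.3],
  [0, 0, 0],
], twist=[6, 0, 0, 0, 0, 0])

```text
time_s: 2.55
tool_pos: [0.469, 0.3273, 0.0471]
tool_rot: [179.6, -0.4, 93.5]
force: [-0.8, 0.0, 0.3]
grip_width: 0.0523
```

>>> arm_command([
  [-0.39, -0.12, 0.5],
  [0, 0, 0.3],
  [0, 0, 0],
], twist=[0, 0, 0])

```text
time_s: 2.92
tool_pos: [0.4699, 0.3246, 0.0418]
tool_rot: [179.4, -0.6, 93.3]
force: [0.5, 0.2, 0.4]
grip_width: 0.0525
```

>>> arm_command([
  [0, 0, 0],
  [0, 0, 0],
  [0, 0, 0],
  [0, 0, 0],
  [0, 0, 0],
], twist=[0, 0, 0, 0, 0], grip=0, force=15)

```text
time_s: 3.55
tool_pos: [0.4711, 0.3244, 0.0434]
tool_rot: [179.2, -0.6, 93.3]
force: [0.8, -2.7, 1.9]
grip_width: 0.0137
```

>>> arm_command([
  [0, 0, 0],
  [0, 0, 0],
  [0, 0, 0],
  [0, 0, 0],
  [0, 0, 0],
  [0, 0, 0],
  [0, 0, 0],
], twist=[9, 10, 10, 10, 10, 10, 10])

```text
time_s: 4.42
tool_pos: [0.4694, 0.3217, 0.0433]
tool_rot: [-179.8, -0.5, 22.0]
force: [-0.1, -0.5, 2.0]
grip_width: 0.014
```

>>> arm_command([
  [0, 0, 0],
  [0, 0, 0],
], twist=[0, 0])

```text
time_s: 4.68
tool_pos: [0.4694, 0.3217, 0.0434]
tool_rot: [-179.9, -0.6, 22.3]
force: [-0.4, 0.9, 1.1]
grip_width: 0.014
```

>>> arm_command([
  [0, 0, 0],
  [0, 0, 0],
  [0, 0, -2],
  [0, 0, -4.5],
  [0, 0, -4.5],
  [0, 0, 0],
], twist=[0, 0, 0, 0, 0, 0], grip=40)

```text
time_s: 5.42
tool_pos: [0.4681, 0.3214, 0.1555]
tool_rot: [-179.8, -0.5, 22.6]
force: [0.4, -0.1, -1.7]
grip_width: 0.0349
```

Run:
```python
from h import *
w=cam('wrist');print(tool()[:3,3])
u,v=map(int,proj(w,np.array([.468,.3234,.05])));print(u,v)
c=w['img'][max(0,v-75):v+75,max(0,u-100):u+100];print(max(0,u-100),max(0,v-75))
cv2.imwrite('pics/w2.png',cv2.resize(c,None,fx=4,fy=4,interpolation=cv2.INTER_CUBIC));cv2.imwrite('pics/w2full.png',w['img'])
```

```text
[0.46684386 0.32060409 0.15334455]
320 234
220 159
```

View pics/w2.png

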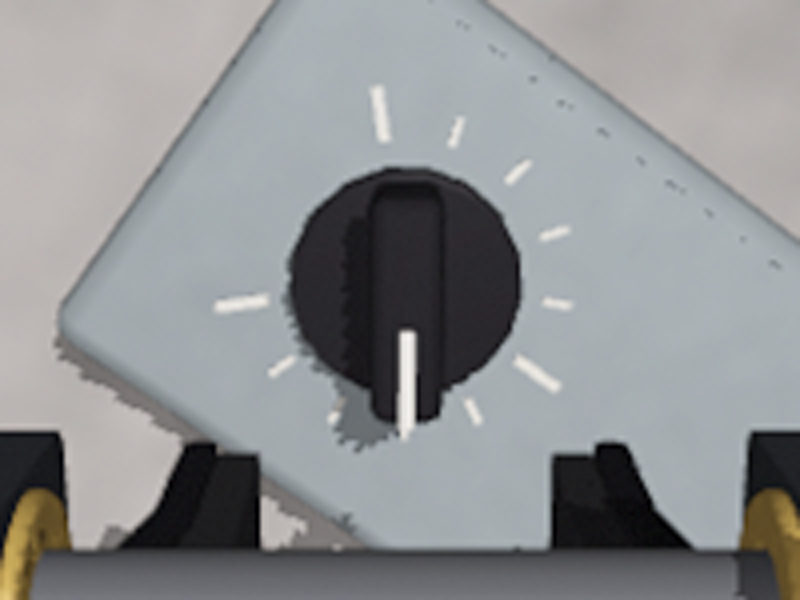

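The pointer stands midway between ticks 6 (crop (473,411)) and 8 (crop (335,412)), which is tick 7. Next is locating the lens, the phone's axis and the jars.

Run:
```python
from h import *
s=cam('scene');t=cam('top')
def blob(c,x,y,r,f):
    im=c['img'].astype(int);p=im[y-r:y+r,x-r:x+r];wt=np.clip(f(p),0,None).astype(float);wt[wt<.4*wt.max()]=0
    ys,xs=np.mgrid[y-r:y+r,x-r:x+r];return (xs*wt).sum()/wt.sum(),(ys*wt).sum()/wt.sum(),wt.max()
blue=lambda p:p[...,0]-np.maximum(p[...,1],p[...,2])-5; red=lambda p:p[...,2]-p[...,0]-30
L=[blob(t,302,149,5,blue),blob(s,358,307,5,blue)];Q=[blob(t,304,200,7,red),blob(s,336,294,7,red)]
print(L,Q)
l,e1=tri(ray(t,*L[0][:2]),ray(s,*L[1][:2]));q,e2=tri(ray(t,*Q[0][:2]),ray(s,*Q[1][:2]))
print(l,e1,q,e2,np.linalg.norm(l-q));x=(l-q)/np.linalg.norm(l-q);print('tilt of x above level',np.degrees(np.arcsin(x[2])),'yaw',np.degrees(np.arctan2(x[1],x[0])))
# corners
C=[((285,144.5),(378.25,304.25)),((318.5,144),(340.75,316.75)),((288.75,204),(351.25,289)),((319,204),(318.25,298.75))]
for a,b in C:
    p,e=tri(ray(t,*a),ray(s,*b));print(p.round(4),np.round(e,4))
# jar cap: two views of cap centre
for n,a,b in(("cap",(373,287),(240,222)),("green1",(377,342),(226,187)),("green2",(374,233),(250,263))):
    p,e=tri(ray(t,*a),ray(s,*b));print(n,p.round(4),np.round(e,4))
for z in(.104,):
  for u,v in((413,305),(414,200),(489,305)):print('crate',onz(t,u,v,z).round(3))
```

```text
[(np.float64(301.2361111111111), np.float64(147.93055555555554), np.float64(19.0)), (np.float64(357.5), np.float64(306.4107142857143), np.float64(17.0))] [(np.float64(303.44565217391306), np.float64(199.0047554347826), np.float64(78.0)), (np.float64(336.0243902439024), np.float64(293.5853658536585), np.float64(43.0))]
[0.7545047  0.02172236 0.13659428] [np.float64(0.0002108804275532589), np.float64(0.00021088042755323317)] [0.65832252 0.01880991 0.04962546] [np.float64(0.0009213981413182216), np.float64(0.0009213981413182268)] 0.1297037784722136
tilt of x above level 42.10711887736613 yaw 1.7344193886738613
[0.7619 0.0577 0.1382] [0.001 0.001]
[ 0.7644 -0.0148  0.1341] [0.0013 0.0013]
[0.6491 0.0548 0.0392] [0.0028 0.0028]
[ 0.6495 -0.0169  0.0342] [0.0012 0.0012]
cap [ 0.4541 -0.1342  0.1075] [0.0002 0.0002]
green1 [ 0.3365 -0.1421  0.1131] [0.001 0.001]
green2 [ 0.5725 -0.1378  0.1046] [0.0003 0.0003]
crate [ 0.415 -0.221  0.104]
crate [ 0.646 -0.228  0.104]
crate [ 0.415 -0.386  0.104]
```

>>> arm_command([
  [0, 0, -5],
  [-2.3, 5.2, -1],
  [-2.3, 5.2, -1],
  [-2.3, 5.2, 0],
  [-2.3, 5.2, 0],
  [-2.3, 5.2, 0],
  [-2.3, 5.2, 0],
  [-2.3, 5.2, 0],
  [-2.3, 5.2, 0],
  [0, 0, 0],
], twist=[0, 0, 0, 0, 0, 0, 0, 0, 10, 10], grip=100)

```text
time_s: 6.82
tool_pos: [0.4485, -0.15, 0.2103]
tool_rot: [179.4, 1.2, 2.4]
force: [0.5, 0.0, 1.0]
grip_width: 0.0868
```

Run:
```python
from h import *
w=cam('wrist');o=telemetry.get_obs();print(o['time_s'],o['tool_pos'],o['tool_rot'],o['qpos'])
cv2.imwrite('pics/w3.png',w['img']);print(proj(w,np.array([.4541,-.1342,.116])))
```

```text
6.875 [ 0.44876332 -0.14739045  0.20991677] [179.42632347   1.27327678   2.28081199] [-32.26956036  -4.93160318  44.76660869 108.95531773   4.48724826
  75.68202342  13.49186384]
(np.float64(332.2053383773421), np.float64(218.5036938924804))
```

View pics/w3.png

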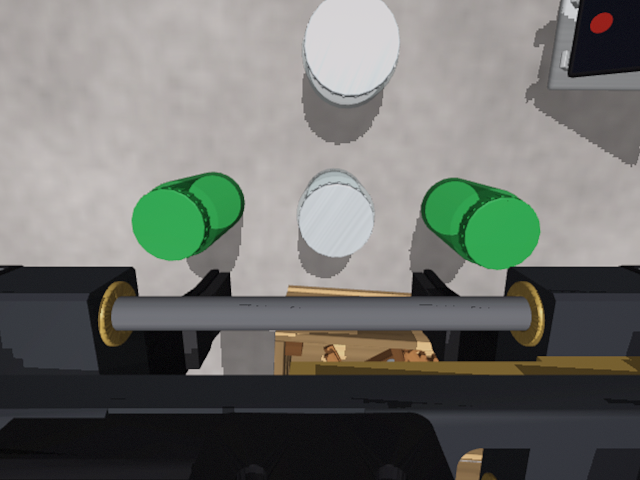

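The cap centre is at (337,219), with green decoys on either side at (170,220) and (500,230). That puts the jar at about (0.457, -0.134). I'll descend over it.

>>> arm_command([
  [1.26, -1.44, 0],
  [0, 0, 0],
  [0, 0, 4],
  [0, 0, 4],
  [0, 0, 0],
], twist=[0, 0, 0, 0, 0])

```text
time_s: 7.5
tool_pos: [0.46, -0.1269, 0.1255]
tool_rot: [179.4, 1.5, 3.5]
force: [0.0, -0.7, -0.7]
grip_width: 0.0872
```

Run:
```python
from h import *
T=tool();print(T[:3,3],telemetry.get_obs()['tool_rot'])
w=cam('wrist');c=onz(w,0,0,0);im=cv2.cvtColor(w['img'],cv2.COLOR_BGR2GRAY)
tgt=np.array([.4575,-.134,.080])-.0*T[:3,2]
gp=np.array([0,0,-.019]);print('tool-frame delta cm',((T[:3,:3].T@(tgt-T[:3,3]))-gp)*100)
```

```text
[ 0.46002764 -0.12689289  0.12550812] [179.40087261   1.50187944   3.49167346]
tool-frame delta cm [-0.17620204  0.64630929  6.46400346]
```

>>> arm_command([
  [-0.18, 0.6, 0],
  [0, 0, 0],
  [0, 0, 3.5],
  [0, 0, 2.6],
  [0, 0, 0],
], twist=[0, 0, 0, 0, 0])

```text
time_s: 8.18
tool_pos: [0.4651, -0.1345, 0.072]
tool_rot: [179.4, 0.6, 3.7]
force: [-0.2, 0.4, -0.3]
grip_width: 0.0869
```

Run:
```python
from h import *
T=tool();print(T[:3,3],telemetry.get_obs()['tool_rot'])
w=cam('wrist');cv2.imwrite('pics/w4.png',w['img'])
tgt=np.array([.4575,-.134,.080])
print('delta cm',((T[:3,:3].T@(tgt-T[:3,3]))-np.array([0,0,-.019]))*100)
```

```text
[ 0.46511889 -0.1344816   0.07195862] [179.40769235   0.56436071   3.66542671]
delta cm [-0.76513533 -0.08852873  1.10240178]
```

View pics/w4.png

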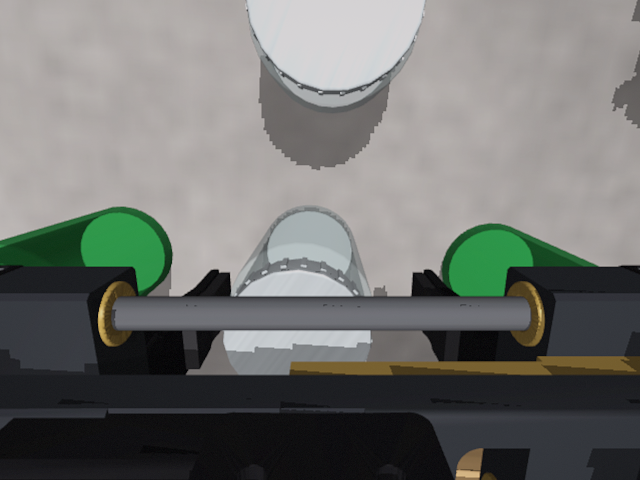

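The jar sits left of the jaw centre (cap at column 298, jaws at 321), which matches the computed offset. I'll correct it and close.

>>> arm_command([
  [-0.75, 0, 0],
  [0, 0, 1],
  [0, 0, 0],
], twist=[0, 0, 0])

```text
time_s: 8.6
tool_pos: [0.4603, -0.1355, 0.0655]
tool_rot: [179.4, 0.1, 3.7]
force: [0.2, -0.4, -0.9]
grip_width: 0.087
```

>>> arm_command([
  [0, 0, 0],
  [0, 0, 0],
  [0, 0, 0],
  [0, 0, 0],
  [0, 0, 0],
  [0, 0, 0],
], twist=[0, 0, 0, 0, 0, 0], grip=0, force=30)

```text
time_s: 9.35
tool_pos: [0.46, -0.1357, 0.0658]
tool_rot: [179.4, 0.2, 3.7]
force: [-0.7, -0.1, 0.5]
grip_width: 0.0611
```

>>> arm_command([
  [0, 0, -3],
  [0, 0, -5],
  [0, 0, -5],
  [2, -2.5, -4],
  [2, -3, -4],
  [2, -3, -4],
  [2, -3, -4],
  [2, -3, -4],
  [2, -2, -4],
  [0, 0, 0],
], twist=[0, 0, 0, 0, 0, 0, 0, 0, 0, 0])

```text
time_s: 10.6
tool_pos: [0.573, 0.0472, 0.4404]
tool_rot: [179.6, 0.3, 3.7]
force: [0.6, -0.1, -2.9]
grip_width: 0.0613
```

Run:
```python
from h import *
o=telemetry.get_obs();print(o)
```

```text
{'time_s': 10.6, 'qpos': array([-39.95833906,   9.82568807,  39.11596534,  71.32408695,
        -5.86276473, 101.24388894,   1.28822315]), 'joint_velocities': array([ 0.26535623, -0.67286501,  1.22924701,  4.83717926,  1.73198806,
        0.46308672, -0.09615767]), 'effort': array([-5.58552761e-01, -3.51047981e+01,  3.06615472e+00, -3.40115833e+01,
       -3.28016113e-01,  1.62638328e-01, -6.81890437e-03]), 'tool_pos': array([0.57300517, 0.04721323, 0.44043933]), 'tool_rot': array([179.58135847,   0.29525513,   3.66134827]), 'force': array([ 0.56433654, -0.14125815, -2.89427708]), 'wrist_torque': array([-0.06197782, -0.00215932,  0.02585544]), 'grip_width': 0.06128713149441347}
```

>>> arm_command([
  [2, 0.7, -4],
  [2, 0.7, -4],
  [2, 0.7, -4],
  [2, 0, -4],
], twist=[0, 0, 0, 0])

```text
time_s: 11.1
tool_pos: [0.639, 0.0323, 0.5489]
tool_rot: [178.8, 0.0, 3.4]
force: [0.9, 1.9, -2.7]
grip_width: 0.0613
```

Run:
```python
from h import *
o=telemetry.get_obs();print(o['tool_pos'],o['tool_rot'],o['qpos'].round(1))
```

```text
[0.63899163 0.0322528  0.54887532] [1.78766468e+02 2.97447994e-02 3.35108159e+00] [-13.   23.4  13.8  39.5  -4.8 117.6   0.9]
```

>>> arm_command([
  [2, 0, -3],
  [2, 0, -3],
  [2, 0, -3],
  [2, 0, -3],
], twist=[0, 0, 0, 0])

```text
time_s: 11.6
tool_pos: [0.6781, 0.0311, 0.5857]
tool_rot: [178.7, -6.2, 3.1]
force: [0.2, 0.5, -2.2]
grip_width: 0.0612
```

Run:
```python
from h import *
o=telemetry.get_obs();print(o['tool_pos'],o['tool_rot'],o['qpos'].round(1),tool()[:3,2])
```

```text
[0.67809274 0.03109973 0.58574269] [178.6661011   -6.18735915   3.11812317] [-11.3  27.1  14.2  29.6  -6.3 117.6   0.9] [ 0.10885753 -0.01738329 -0.99390536]
```

The tool tilts outward when wrist joint 6 is at its limit, and the measured pose keeps that tilt. That's the 42° tilt I need, so I'll continue.

>>> arm_command([
  [1, 0, -5],
  [1, 0, -5],
  [1, 0, -5],
  [1, 0, -5],
  [1, 0, -5],
  [1, 0, -5],
], twist=[0, 0, 0, 0, 0, 0])

```text
time_s: 12.35
tool_pos: [0.6066, 0.0309, 0.7279]
tool_rot: [178.4, -19.7, 3.3]
force: [0.3, 0.6, -1.6]
grip_width: 0.0614
```

Run:
```python
from h import *
o=telemetry.get_obs();print(o['tool_pos'],o['tool_rot'],o['qpos'].round(1),tool()[:3,2])
```

```text
[0.60661349 0.03089675 0.72787618] [178.38657193 -19.65202821   3.32738836] [-16.6  17.   20.4  26.4  -6.8 117.6   0.8] [ 0.33724103 -0.00859651 -0.94137909]
```

>>> arm_command([
  [1, 0, -5],
  [1, 0, -5],
  [1, 0, -5],
  [1, 0, -5],
  [1, 0, -5],
  [1, 0, -5],
  [1, 0, -5],
], twist=[0, 0, 0, 0, 0, 0, 0])

```text
time_s: 13.22
tool_pos: [0.4766, 0.028, 0.8708]
tool_rot: [178.3, -35.0, 3.8]
force: [-0.5, 0.9, -1.9]
grip_width: 0.0612
```

```bash
cat >> h.py <<'E'
LENS=np.array([.7545,.0217,.1366]);N=np.array([-.666,-.021,.745]);N/=np.linalg.norm(N)
A=R.from_euler('xyz',[179.4,.2,3.7],degrees=True).as_matrix().T@[0,0,1]  # jar axis in tool frame
BASE=np.array([0,0,-.019])-.085*A  # jar base centre in tool frame
def rep():
    o=telemetry.get_obs();T=tool();M=T[:3,:3]
    print(o['time_s'],o['tool_pos'].round(4),o['tool_rot'].round(1),o['qpos'].round(1))
    ax=M@A;b=T[:3,:3]@BASE+T[:3,3]
    print('axis',ax.round(3),'elev',np.degrees(np.arcsin(ax[2])).round(2),'yaw',np.degrees(np.arctan2(-ax[1],-ax[0])).round(2),'angle err',np.degrees(np.arccos(ax@N)).round(2))
    print('base',b.round(4),'delta tool cm',(M.T@(LENS+.16*N-b)*100).round(2))
E
python3 -c "
from h import *
rep()"
```

```text
13.225 [0.4766 0.028  0.8708] [178.3 -35.    3.8] [-54.9   3.7  56.   25.1  -4.1 117.7   0.3]
axis [-0.577 -0.018  0.817] elev 54.77 yaw 1.79 angle err 6.58
base [0.5147 0.0294 0.817 ] delta tool cm [-21.37   0.35  53.57]
```

>>> arm_command([
  [5, 0, 0],
  [5, 0, 0],
  [5, 0, 0],
], twist=[0, 0, 0])

```text
time_s: 13.6
tool_pos: [0.5471, 0.0585, 0.8941]
tool_rot: [177.6, -39.9, 6.4]
force: [-0.7, 0.5, -1.2]
grip_width: 0.061
```

```bash
python3 -c "
from h import *
rep()"
```

```text
13.6 [0.5471 0.0585 0.8941] [177.6 -39.9   6.4] [-21.   15.   34.2   8.5 -18.1 117.6   0.3]
axis [-0.643 -0.041  0.765] elev 49.91 yaw 3.66 angle err 2.11
base [0.5895 0.0614 0.8436] delta tool cm [-33.58   2.93  48.69]
```

>>> arm_command([
  [3, 2, -1.5],
  [0, 0, 0],
], twist=[0, 0])

```text
time_s: 13.85
tool_pos: [0.5574, 0.0401, 0.9001]
tool_rot: [177.5, -41.1, 6.5]
force: [-0.3, -0.5, -2.2]
grip_width: 0.0614
```

```bash
python3 -c "
from h import *
rep()"
```

```text
13.85 [0.5574 0.0401 0.9001] [177.5 -41.1   6.5] [-14.7  16.7  35.6   5.3 -24.9 117.7   1.5]
axis [-0.659 -0.041  0.751] elev 48.67 yaw 3.58 angle err 1.27
base [0.601  0.043  0.8506] delta tool cm [-35.79   0.86  47.78]
```

>>> arm_command([
  [-2.5, 0, 3.3],
  [-3.5, 0.1, 4.7],
  [-3.5, 0.1, 4.7],
  [-3.5, 0.1, 4.7],
  [-3.5, 0.1, 4.7],
  [-3.5, 0.1, 4.7],
  [-3.5, 0.1, 4.7],
], twist=[0, 0, 0, 0, 0, 0, 0])

```text
time_s: 14.72
tool_pos: [0.5581, 0.0429, 0.6941]
tool_rot: [-179.3, -42.6, 2.8]
force: [-0.2, -1.3, -0.0]
grip_width: 0.0613
```

```bash
python3 -c "
from h import *
rep()"
```

```text
14.725 [0.5581 0.0429 0.6941] [-179.3  -42.6    2.8] [-29.  -17.3  11.6  75.1  12.2  79.9 -11. ]
axis [-0.677 -0.055  0.734] elev 47.23 yaw 4.62 angle err 2.13
base [0.6028 0.0468 0.6457] delta tool cm [-23.15   3.43  31.63]
```

>>> arm_command([
  [-2.3, 0.4, 4.6],
  [-2.3, 0.6, 4.6],
  [-3, 0.6, 4.6],
  [-3.5, 0.6, 4.2],
], twist=[0, 0, 0, 0])

```text
time_s: 15.22
tool_pos: [0.6049, 0.0338, 0.5325]
tool_rot: [-179.8, -41.6, 3.8]
force: [0.2, 0.4, -1.7]
grip_width: 0.0611
```

```bash
python3 -c "
from h import *
rep()"
```

```text
15.225 [0.6049 0.0338 0.5325] [-179.8  -41.6    3.8] [  3.9 -17.3  -7.6  94.6  -2.4  60.9   0. ]
axis [-0.664 -0.057  0.745] elev 48.18 yaw 4.9 angle err 2.07
base [0.6487 0.0377 0.4833] delta tool cm [-15.27   1.97  16.86]
```

>>> arm_command([
  [-3.2, 0.5, 3.5],
  [-3.5, 0.5, 3.8],
  [-3.5, 0.5, 3.8],
  [0, 0, 0],
], twist=[0, 0, 0, 0])

```text
time_s: 15.72
tool_pos: [0.608, 0.0211, 0.3663]
tool_rot: [179.9, -40.1, 4.3]
force: [-0.1, 1.4, -1.0]
grip_width: 0.0613
```

Run:
```python
from h import *
rep()
t=cam('top');s=cam('scene');w=cam('wrist')
r=lambda im,x,y,w,h:cv2.resize(im[y:y+h,x:x+w],(400,300),interpolation=cv2.INTER_CUBIC)
cv2.imwrite('pics/m5.png',np.vstack([np.hstack([r(s['img'],200,130,240,180),r(t['img'],200,120,200,150)]),np.hstack([r(w['img'],0,0,640,480),r(s['img'],300,230,120,90)])]))
```

```text
15.725 [0.608  0.0211 0.3663] [179.9 -40.1   4.3] [  5.8 -17.2  -8.2 112.5  -4.6  44.6   3.5]
axis [-0.644 -0.058  0.763] elev 49.74 yaw 5.11 angle err 2.67
base [0.6505 0.0251 0.3159] delta tool cm [-4.11  0.65  4.4 ]
```

View pics/m5.png

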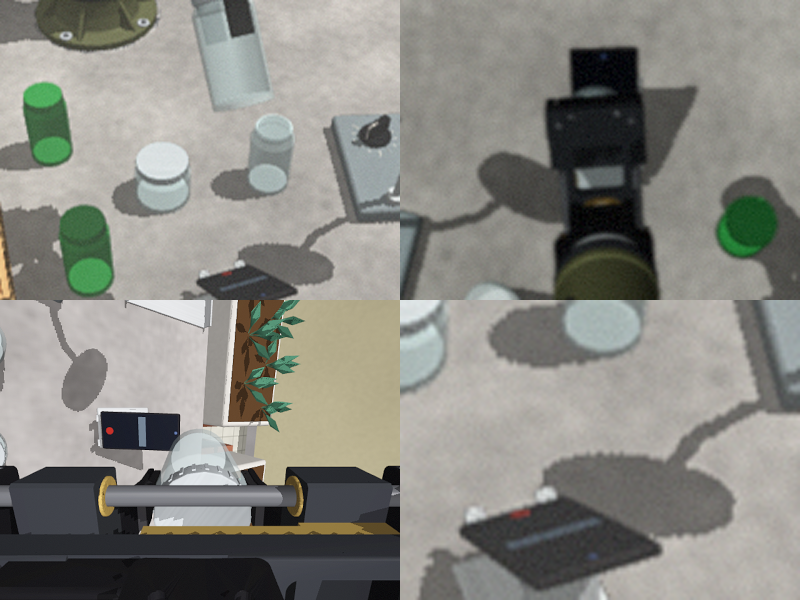

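The scene crop shows the jar hanging tilted with its base toward the phone. The phone and the other jars haven't moved. I'll descend the last part.

>>> arm_command([
  [-2, 0.3, 2.2],
  [-1.5, 0.2, 1.6],
  [0, 0, 0],
], twist=[0, 0, 0])

```text
time_s: 16.25
tool_pos: [0.6182, 0.0192, 0.3432]
tool_rot: [179.7, -42.4, 4.7]
force: [-0.2, -0.0, -2.2]
grip_width: 0.0617
```

Run:
```python
from h import *
rep()
```

```text
16.25 [0.6182 0.0192 0.3432] [179.7 -42.4   4.7] [  5.7 -16.9  -7.9 115.9  -5.2  38.4   4.6]
axis [-0.675 -0.061  0.736] elev 47.35 yaw 5.14 angle err 2.39
base [0.6628 0.0234 0.2947] delta tool cm [-3.75  0.37  1.84]
```

>>> arm_command([
  [-1.9, 0.2, 0.9],
  [-1.5, 0.15, 0.8],
  [0, 0, 0],
], twist=[0, 0, 0])

```text
time_s: 16.62
tool_pos: [0.6133, 0.0159, 0.3179]
tool_rot: [179.6, -43.2, 4.8]
force: [-0.0, -0.4, -2.3]
grip_width: 0.061
```

Run:
```python
from h import *
rep()
w=cam('wrist');cv2.imwrite('pics/w6.png',w['img'])
im=w['img'].astype(int)
for nm,p in(("red",(.6583,.0188,.0496)),("lens",LENS)):print(nm,proj(w,np.array(p)))
m=((im[...,2]-np.maximum(im[...,0],im[...,1])>60)*255).astype(np.uint8)
n,l,st,ce=cv2.connectedComponentsWithStats(m)
for j in range(1,n):
    if st[j,4]>15:print('red',st[j],ce[j].round(1))
m=((im.max(2)<60)*255).astype(np.uint8);n,l,st,ce=cv2.connectedComponentsWithStats(m)
for j in range(1,n):
    if st[j,4]>1000:print('dark',st[j],ce[j].round(1))
```

```text
16.625 [0.6133 0.0159 0.3179] [179.6 -43.2   4.8] [  6.9 -17.3  -8.6 119.5  -6.9  34.5   6.5]
axis [-0.685 -0.062  0.726] elev 46.57 yaw 5.19 angle err 2.81
base [0.6586 0.0202 0.27  ] delta tool cm [-1.76  0.09  0.29]
red (np.float64(182.7937762228313), np.float64(209.7848977096281))
lens (np.float64(301.6097616543487), np.float64(214.1645450551344))
red [176 204  14  14 149] [182.6 210.1]
red [364 234   9   9  66] [368.7 237.8]
dark [ 167  176  143   69 7244] [230.8 207.8]
dark [    0   266   640   214 59433] [245.5 407.8]
dark [ 402  266  238   95 6678] [508.6 303.3]
dark [ 560  328   80   45 1607] [613.1 346.5]
dark [ 496  448  144   32 4307] [571.2 463.7]
```

View pics/w6.png

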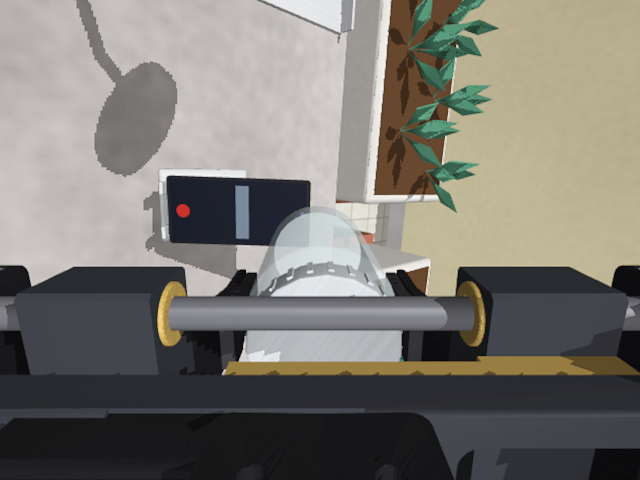

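The red dot reprojects within 0.4 px, and the phone corners are at (166,176), (310,181), (307,247) and (166,242). I'll use them to refine the screen normal.

Run:
```python
from h import *
w=cam('wrist');t=cam('top');s=cam('scene')
g=((w['img'].max(2)<75)*255).astype(np.uint8);g[:170]=0;g[252:]=0;g[:,:155]=0;g[:,320:]=0
c=max(cv2.findContours(g,cv2.RETR_EXTERNAL,cv2.CHAIN_APPROX_NONE)[0],key=cv2.contourArea)
print('poly',cv2.approxPolyDP(c,6,True)[:,0].tolist())
W=[(310,181),(307,247),(166.5,176.5),(166,242)]
TP=[(285,144.5),(318.5,144),(288.75,204),(319,204)];S=[(378.25,304.25),(340.75,316.75),(351.25,289),(318.25,298.75)]
def n3(rs):
    A=0;B=0
    for o,d in rs:
        P=np.eye(3)-np.outer(d,d);A=A+P;B=B+P@o
    return np.linalg.solve(A,B)
P=[]
for a,b,d in zip(W,TP,S):
    p=n3([ray(w,*a),ray(t,*b),ray(s,*d)]);P.append(p);print(p.round(4),[np.hypot(*(np.array(proj(c,p))-q)).round(1) for c,q in((w,a),(t,b),(s,d))])
P=np.array(P);print('len',np.linalg.norm(P[0]-P[2]),np.linalg.norm(P[1]-P[3]),'wid',np.linalg.norm(P[0]-P[1]),np.linalg.norm(P[2]-P[3]))
def show(l,P):
    x=P[0]+P[1]-P[2]-P[3];x/=np.linalg.norm(x);y=P[0]+P[2]-P[1]-P[3];n=np.cross(x,y);n/=np.linalg.norm(n)
    y/=np.linalg.norm(y)
    print(l,'elev',np.degrees(np.arcsin(n[2])),'yaw',np.degrees(np.arctan2(-n[1],-n[0])),'x yaw',np.degrees(np.arctan2(x[1],x[0])),'y yaw',np.degrees(np.arctan2(y[1],y[0]))-90)
show('tri',P)
obj=np.array([[78,37.5,0],[78,-37.5,0],[-78,37.5,0],[-78,-37.5,0]])/1000.
K=np.array([[w['fx'],0,w['cx']],[0,w['fy'],w['cy']],[0,0,1]])
ok,rv,tv=cv2.solvePnP(obj,np.array(W,float),K,None,flags=cv2.SOLVEPNP_ITERATIVE)
F=w['E']@np.diag([1,-1,-1,1.]);M=np.eye(4);M[:3,:3]=cv2.Rodrigues(rv)[0];M[:3,3]=tv[:,0];M=F@M
Q=(M[:3,:3]@obj.T).T+M[:3,3];print(Q.round(4));show('pnp',Q);print('lens pnp',M[:3,:3]@[.070,0,0]+M[:3,3])
```

```text
poly [[165, 177], [170, 242], [268, 245], [283, 219], [307, 206], [306, 181]]
[0.7625 0.0577 0.14  ] [np.float64(1.1), np.float64(0.8), np.float64(0.4)]
[ 0.7653 -0.0156  0.1376] [np.float64(1.4), np.float64(1.1), np.float64(1.0)]
[0.6486 0.0545 0.0384] [np.float64(1.0), np.float64(1.0), np.float64(1.5)]
[ 0.6487 -0.0177  0.0337] [np.float64(1.9), np.float64(0.3), np.float64(1.0)]
len 0.15270639880884793 0.15621711846622974 wid 0.07336141293402124 0.07235197944208267
tri elev 48.24475629863066 yaw 4.32145955704907 x yaw 1.3108941711515063 y yaw 1.147761621222429
[[ 0.7709  0.0579  0.1309]
 [ 0.7653 -0.0164  0.1397]
 [ 0.651   0.055   0.0311]
 [ 0.6454 -0.0193  0.0399]]
pnp elev 49.4277892670249 yaw -12.222780624583427 x yaw 1.3919303002796086 y yaw -4.267720464027931
lens pnp [0.76194691 0.02059903 0.13017087]
```

>>> arm_command([
  [-1.2, 0, 0.1],
  [-0.8, 0, 0],
  [0, 0, 0],
], twist=[0, 0, 0])

```text
time_s: 17.2
tool_pos: [0.6092, 0.0147, 0.3016]
tool_rot: [179.7, -43.0, 4.9]
force: [-0.2, 0.4, -1.4]
grip_width: 0.0611
```

```bash
sed -i 's/-.666,-.021,.745/-.6664,-.0175,.7455/' h.py
python3 - <<'E'
from h import *
rep()
w=cam('wrist');cv2.imwrite('pics/w7.png',w['img'])
b=np.array([0,0,-.019])-.085*A
for nm,h,r in(('base',0,.031),('caplow',.102,.0275),('captop',.116,.0275)):
    for k in((0,-r,0),(-r,0,0),(r,0,0)):
        p=b+h*A+k;q=np.linalg.inv(w['hand_eye'])@np.append(p,1);print(nm,k,round(w['cx']-w['fx']*q[0]/q[2],1),round(w['cy']+w['fy']*q[1]/q[2],1))
E
```

```text
17.2 [0.6092 0.0147 0.3016] [179.7 -43.    4.9] [  7.1 -17.2  -8.7 121.2  -7.5  32.9   7.2]
axis [-0.682 -0.063  0.728] elev 46.76 yaw 5.27 angle err 2.92
base [0.6543 0.0191 0.2536] delta tool cm [-0.31 -0.03 -0.6 ]
base (0, -0.031, 0) 321.4 203.5
base (-0.031, 0, 0) 274.4 250.2
base (0.031, 0, 0) 368.4 250.2
caplow (0, -0.0275, 0) 320.7 257.9
caplow (-0.0275, 0, 0) 249.4 326.0
caplow (0.0275, 0, 0) 392.1 326.1
captop (0, -0.0275, 0) 320.6 271.0
captop (-0.0275, 0, 0) 241.5 345.8
captop (0.0275, 0, 0) 399.6 345.9
```

>>> arm_command([
  [-0.4, -0.3, -0.5],
  [0, 0, 0],
  [0, 0, 0],
  [0, 0, 0],
], twist=[0, 0, 0, 0])

```text
time_s: 17.75
tool_pos: [0.6089, 0.0176, 0.3022]
tool_rot: [179.7, -43.0, 4.9]
force: [-0.3, 0.6, -1.5]
grip_width: 0.0614
```

Run:
```python
from h import *
rep()
b=tool()[:3,:3]@(BASE+[0,.0023,0])+tool()[:3,3]-LENS;print('base: dist',b@N,'off',np.linalg.norm(b-b@N*N),b-b@N*N)
w=cam('wrist')
g=cv2.cvtColor(w['img'],cv2.COLOR_BGR2GRAY);cv2.imwrite('pics/w8.png',cv2.resize(w['img'][150:300,220:420],(800,600),interpolation=cv2.INTER_CUBIC))
```

```text
17.75 [0.6089 0.0176 0.3022] [179.7 -43.    4.9] [  6.8 -17.2  -8.7 121.1  -7.   33.1   6.5]
axis [-0.681 -0.063  0.73 ] elev 46.85 yaw 5.32 angle err 2.91
base [0.6539 0.022  0.2541] delta tool cm [-0.34  0.26 -0.55]
base: dist 0.15458200586868037 off 0.0035215595935387317 [0.00256054 0.00072647 0.00230591]
```

View pics/w8.png

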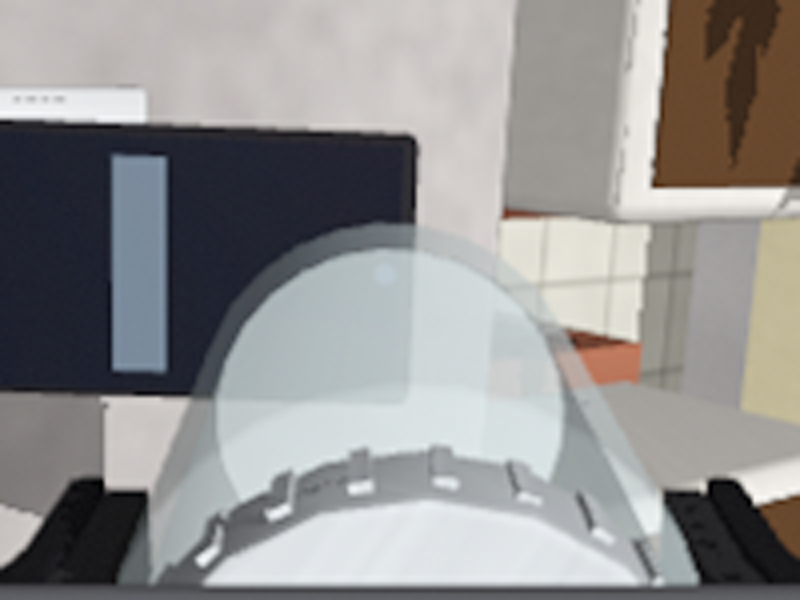

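Through the glass base the lens dot shows at crop (385,273), and the base disc is centred near column 390, so it is centred sideways. The distance measures 15.5 cm, so I'll back off 5 mm and settle.

>>> arm_command([
  [0, 0, -0.5],
  [0, 0, 0],
  [0, 0, 0],
  [0, 0, 0],
], twist=[0, 0, 0, 0])

```text
time_s: 18.3
tool_pos: [0.6093, 0.0172, 0.3054]
tool_rot: [179.7, -42.8, 4.9]
force: [-0.0, 0.0, -1.5]
grip_width: 0.0611
```

Run:
```python
from h import *
rep();o=telemetry.get_obs();print(o['joint_velocities'].round(2),o['force'],o['grip_width'])
b=tool()[:3,:3]@(BASE+[-.0023,.0018,0])+tool()[:3,3]-LENS;print('dist',b@N,'off',np.linalg.norm(b-b@N*N),b-b@N*N)
t0=cv2.imread('pics/top0.png').astype(int);s0=cv2.imread('pics/scene0.png').astype(int)
t=cam('top');s=cam('scene')
for nm,a,b,rs in(('top',t['img'],t0,{'phone far end':(285,144,34,10)}),('scene',s['img'],s0,{'open':(345,195,35,52),'squat':(278,212,40,46),'phone':(315,285,65,45)})):
    for k,(x,y,w,h) in rs.items():print(nm,k,np.abs(a.astype(int)-b)[y:y+h,x:x+w].mean().round(2))
r=lambda im,x,y,w,h:cv2.resize(im[y:y+h,x:x+w],(400,300),interpolation=cv2.INTER_CUBIC)
cv2.imwrite('pics/fin.png',np.hstack([r(s['img'],200,130,240,180),r(s['img'],380,180,100,75)]))
```

```text
18.3 [0.6093 0.0172 0.3054] [179.7 -42.8   4.9] [  6.8 -17.2  -8.7 120.7  -7.   33.6   6.6]
axis [-0.68  -0.063  0.731] elev 46.95 yaw 5.33 angle err 2.87
base [0.6542 0.0215 0.2572] delta tool cm [-0.57  0.21 -0.34]
[-0.05 -0.06  0.02  0.1  -0.06  0.09 -0.06] [-0.04251055  0.03642361 -1.46079482] 0.061103160783901454
dist 0.1566716324191014 off 0.0034571724720736715 [0.00252407 0.00064913 0.0022715 ]
top phone far end 5.12
scene open 10.49
scene squat 9.92
scene phone 7.31
```

View pics/fin.png

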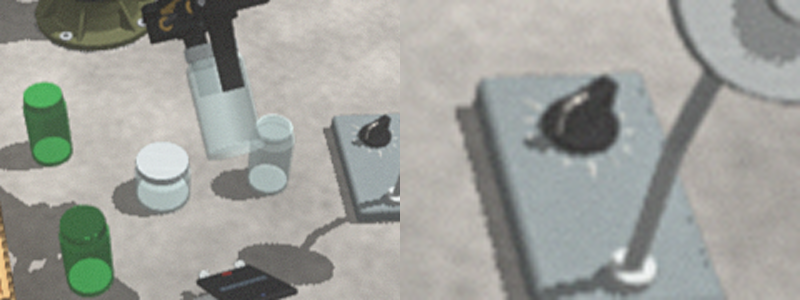

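The bystander jars and phone stand as before, the knob is unchanged, and the jar is held steady facing the lens. Handing in.

```bash
python3 -c "
from cell import env
print(env.sign_off())"
```

```text
the job is handed in; nothing more can be done
None
```

I turned the dimmer to tick 7, then lifted the capped jar to the phone with its underside to the lens, and handed the job in at about 18 s with the jar still held there.

The arm can only shift and twist about the tool's axis. To tilt the jar I drove it up and out until wrist joint 6 reached its limit, then brought the tilted jar back down in front of the lens.

Last checks:
- **Dimmer:** the wrist close-up shows the pointer midway between ticks 6 and 8. The jaw angle agreed with tick 7 to about 0.5°.
- **Jar position:** the base is about 15.7 cm from the lens and about 3.5 mm off centre. In a wrist view taken just before the last 5 mm adjustment, the lens dot showed through the base, close to its centre sideways.
- **Squareness:** the jar's axis is about 2.9° off the lens line, mostly sideways. I did not correct this further.
- **Screen normal:** estimating it from the phone's corners in the wrist view alone gave a different sideways angle, about 14° off. I discounted it because it implied the phone was not level across. I used the angle from lining up points across the cameras instead.
- **Steadiness:** the arm was still, with the grip at 61 mm on the glass.
- **Phone and other jars:** they look unmoved in the pictures. The before/after picture differences (about 5–10 grey levels) were not conclusive, since shadows and the arm changed too.
- **Joint 2:** it ended close to its lower limit, at −17.2° against −17.29°.

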